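# Walk the hardwood block round to the bench fence

## Task

The heavy dark hardwood block stands askew in front of the low bench fence. Without lifting or tipping it, walk it round by pushing its corners until one of its two long sides squarely faces the fence, still clear of it - no corner may touch the fence while the block is askew - and then push it up until that long side lies flush against the fence, with neither end of the block sticking out past the fence's ends. Leave the tin, the sanding block and the mallet where they are.

Things in the scene. Friction and masses are not known exactly. Their poses are not given: they have to be found in the camera images.
- block: Plain dark hardwood block, 90 mm (x) by 140 mm (y) by 60 mm high, about 0.8 kg (+-20 %), loose, too broad to grip. Origin: centre of its underside. Long sides at x = +45 and -45 mm, either may face it; ends at y = +70 and -70 mm. It slides at some 4 to 9 N; pushed at a corner of a long side it turns about a point some 60 to 80 mm beyond its middle, so it shifts as well.
- fence: Low light-wood board fixed on the bench beyond the block, 280 mm long (its y), 24 mm thick, 40 mm high; two feet with bolts, up to 32 mm high, reach 50 mm behind its front face. Origin: bench height, on the front face (towards robot and block), half-way along. Its x is square to that face and points away from the block: a flush block has its origin at x = -45 mm. Its yaw varies a little.
- tin: Round metal wax tin, 71 mm across, 48 mm high, standing behind the fence. Not to be moved. Origin: centre of its underside.
- sander: Cork sanding block with a light-wood back, 65 mm (x) by 110 mm (y) by 42 mm high, beside the work. Not to be moved. Origin: centre of its underside.
- mallet: Wooden mallet lying beside the work, head 65 mm (x) by 125 mm (y) by 56 mm high, handle to 230 mm along its +x. Not to be moved. Origin: centre of the underside of its head.
Not all that is in view belongs to the job. There is more than one size of the block; the one meant has the size given above.

How it is judged:
On the way:
1. a long side of the block faces the fence squarely (within 10 degrees), at least 7 mm clear of it (angle between the x axis of block and the x axis of fence, either way round below 0.175 rad and x of block in the frame of fence below -0.052 m), for 0.2 s.
At the end, for the whole second after the job is handed in: The block lies flat on the bench at rest with a long side against the fence: parallel within 3 degrees, no gap over 4 mm at its middle, neither end more than 2 mm past the end of the fence (angle between the x axis of block and the x axis of fence, either way round below 0.05 rad and x of block in the frame of fence between -0.049 and -0.041 m and y of block in the frame of fence between -0.072 and 0.072 m and height (world z) of block below 0.004 m and angle between block's own z axis and vertical below 0.04 rad and linear speed of block below 0.01 m/s and angular speed of block below 0.05 rad/s); the robot touches nothing.
It fails at once if the block touches the fence while more than 14 degrees askew (contact force between block and fence above 1 N and angle between the x axis of block and the x axis of fence, either way round above 0.25 rad).
It fails at once if the block is lifted or tipped (height (world z) of block above 0.008 m or angle between block's own z axis and vertical above 0.12 rad).
It fails at once if the tin, sanding block or mallet is moved more than 15 mm or lifted (distance of any of tin, sander, mallet from where it was at the start of the episode above 0.015 m).
It also fails if it takes over 72 s, if anything falls off the work surface, if the arm or the gripper's body presses on something with over 40 N, if the wrist force passes 120 N, or if a joint passes its speed limit or range.

## Robot

A 7-joint arm with a two-finger parallel gripper is mounted at the origin on the work surface. World frame = base frame: x ahead of the robot, y to its left, z up, the work surface at z = 0. Lengths are in m, angles in rad, forces in N, time in s.
With the tool pointing down it reaches from about 0.425 to 0.875 m from the base axis. Payload 4.7 kg.
Tool frame: the origin (TCP) lies at the very end of the fingers, on their centre line; the grasp point (between the pads) lies 19 mm behind it (grip_depth is the z of the grasp point in the tool frame, in m); z points along the fingers, y is the direction in which the jaws open and shut (so a half turn about z gives the same grasp; the last joint's range is limited). The gripper opens to 87 mm and grips with 3 to 60 N. Pads are 19 mm wide; open, the fingers measure 117 mm over their backs; the gripper's body (75 mm by 190 mm) begins 51 mm behind the grasp point.
Start: joints at [-1.12, 0.321, -0.07, 1.45, 0.023, 1.371, -0.057], TCP at [0.275, 0.589, 0.223] pointing down, gripper open.
Joint ranges: [-2.86, 2.86], [-0.3, 2.09], [-1.38, 1.24], [0.06, 2.45], [-1.56, 4.7], [0.09, 2.05], [-2.69, 2.69]. Speed limits (rad/s): [2.57, 2.57, 3.14, 3.14, 3.14, 3.14, 3.14].

## Interface

Orientations are given as a unit quaternion [x, y, z, w].
In Python, from workcell import read_state, camera, close_job, grip_depth gives the robot as it stands.
- The arm moves only by the tool move_arm, never from a script. Its argument "series" is a list of rows, each an object of numbers: "dx", "dy", "dz": the shift along the tool's x, y, z in mm; "roll": the turn about the tool's z in degrees. A call has 1 to 12 rows; each row is the pose to reach, as a shift and turn from the pose commanded when the call began, along the tool's axes at that moment; what a row does not reach only later rows make up. A row lasts 1/12 s, in which the tool goes at most 41.7 mm and 7.16 degrees, less where a joint would pass 70% of its speed; a pose out of reach is approached as far as the arm can. A call with a gripper value outside its range is refused whole. "claw" is the closure, from -1 (fully open) to 1 (shut), so that 0 is half open, set as the call begins (left out, the last holds). The fingers move at their own pace and stop on an object; the grip force is fixed at half the most. Time passes only in rows, so rows that repeat a pose let the fingers close. It gives the time, the measured TCP pose, the force and the opening at its end, in the units of the state.
- read_state(): the state, without advancing time (a new reading comes with each control period).
- camera(name): name is "side" or "top" or "wrist"; returns a dict with "color" (420x560x3 uint8, red, green, blue), "fx", "fy", "cx", "cy" (pixels), "xyz" and "attitude" of the camera in the world; the wrist camera has in their place "mount" (4x4, takes a point from camera to tool coordinates, whose origin is the TCP and whose axes are the flange's). Camera axes: x right, y down, z forward; pixel columns grow to the right and rows downward; lengths in m; the calibration is good to about 2 mm. A picture is of the moment at which its call begins: read the wrist's pose just before it. There is no depth.
- close_job(): hands the job in, once; it reports no verdict.
The state is a dict: "t": time; "joint_positions": joint angles; "dq": joint speeds; "effort": joint torques, N m; "tool_pos": TCP position; "ee_rot": TCP orientation; "contact_force": force on the tool from outside, world axes, zero at the start; "wrist_torque": the same for the moment, N m; "gripper_width": finger opening in m.
Only numpy, scipy, OpenCV 4.12 (cv2) and the standard library are available. Lean on these libraries where they do the work, as an engineer would, in place of code of your own. Each camera call takes 0.05 s, during which the arm holds its last target.

## Working session

There is one attempt and no reset: what is moved stays moved. The work goes in short steps, Python scripts to look and compute and a tool call to move; the robot and the scene stay as the last step left them, time stands still between calls to the robot, and variables do not carry over. Pictures are saved under pics/ and viewed, and the job is handed in when it is done.

Besides the shell and the picture viewer there is one more tool, called after "Call:" by a JSON object that holds its "op" and its "data", one argument or row to a line. move_arm: Moves the arm, as the interface text tells. Its arguments: {"type":"object","properties":{"series":{"type":"array"},"claw":{"type":"number"}},"required":["series"]}

```bash
ls; mkdir -p pics
python3 - <<'E'
from workcell import *
import cv2,json
s=read_state();print(s)
for n in("top","side"):
    c=camera(n);cv2.imwrite(f"pics/{n}0.png",c["color"][:,:,::-1]);c.pop("color");print(n,c)
E
```

```text
pics
{'t': 0.0, 'joint_positions': array([-1.11989843,  0.32182337, -0.07007056,  1.45166989,  0.02262141,
        1.37079451, -0.05689396]), 'dq': array([ 0.00053772,  0.00157961,  0.00047137, -0.00014431, -0.00102481,
        0.00090177, -0.00279538]), 'effort': array([-3.51343788e-04, -4.91284883e+01, -4.04369496e-01, -3.12531245e+01,
       -6.39478443e-02,  4.34904615e-02,  2.05965980e-04]), 'tool_pos': array([0.27480342, 0.58844475, 0.22146373]), 'ee_rot': array([ 2.16653444e-01,  9.76248111e-01, -9.42991301e-04, -1.46017325e-04]), 'contact_force': array([-0.48243889, -0.32764773,  0.42824095]), 'wrist_torque': array([ 0.00747578, -0.03084224,  0.00254956]), 'gripper_width': 0.08716414520559958}
top {'fx': 439.9912026691371, 'fy': 439.9912026691371, 'cx': 278.0490695766667, 'cy': 214.1123981314363, 'xyz': array([0.49552905, 0.01545236, 1.02520587]), 'attitude': array([-0.70252997,  0.71057287, -0.01823947,  0.03471537])}
side {'fx': 489.068669861907, 'fy': 489.068669861907, 'cx': 280.53902905082253, 'cy': 208.38063713724415, 'xyz': array([ 0.14451547, -0.59747388,  0.82631183]), 'attitude': array([ 0.88278809, -0.29257396,  0.10992792, -0.35071572])}
```

View pics/top0.png

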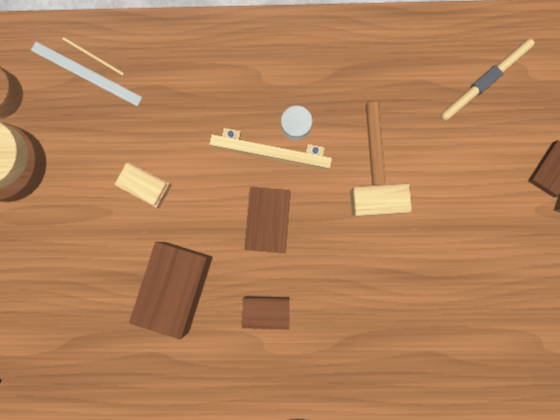

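View pics/side0.png

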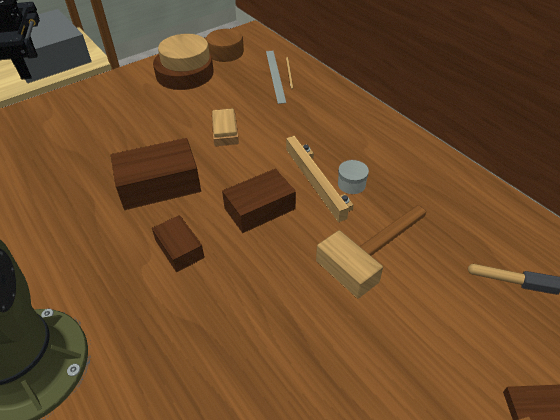

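The block meant is the one at top-image (268,220): about 41 x 65 px, which is 90 x 140 mm at its top. The larger block is at (170,290) and the smaller at (266,313). The fence runs from (211,141) to (330,162). I'll zoom in to get the corners.

```bash
cat > h.py <<'E'
import numpy as np,cv2
from scipy.spatial.transform import Rotation as R
from workcell import *
def ray(c,uv):
    d=np.array([(uv[0]-c["cx"])/c["fx"],(uv[1]-c["cy"])/c["fy"],1.]);return R.from_quat(c["attitude"]).apply(d)
def at(c,uv,z):
    d=ray(c,uv);return c["xyz"]+d*(z-c["xyz"][2])/d[2]
def proj(c,P):
    p=R.from_quat(c["attitude"]).inv().apply(np.atleast_2d(P)-c["xyz"]);return np.c_[c["fx"]*p[:,0]/p[:,2]+c["cx"],c["fy"]*p[:,1]/p[:,2]+c["cy"]]
def zoom(c,u0,v0,w,h,f,name):
    im=c["color"][v0:v0+h,u0:u0+w,::-1];cv2.imwrite(name,cv2.resize(im,None,fx=f,fy=f,interpolation=cv2.INTER_CUBIC))
E
python3 - <<'E'
from h import *
c=camera("top")
for n,uv,z in [("A",(250,187),.06),("B",(290,188),.06),("C",(287,252),.06),("D",(246,250),.06),("f1",(211,145),.04),("f2",(330,166),.04),("tin",(296,120),.048)]: print(n,at(c,uv,z).round(4))
zoom(c,200,90,140,170,3.5,"pics/z0.png")
E
```

```text
A [0.6291 0.0991 0.06  ]
B [0.6256 0.0106 0.06  ]
C [0.4848 0.0189 0.06  ]
D [0.4901 0.1086 0.06  ]
f1 [0.7296 0.1894 0.04  ]
f2 [ 0.6771 -0.0804  0.04  ]
tin [ 0.782 -0.005  0.048]
```

View pics/z0.png

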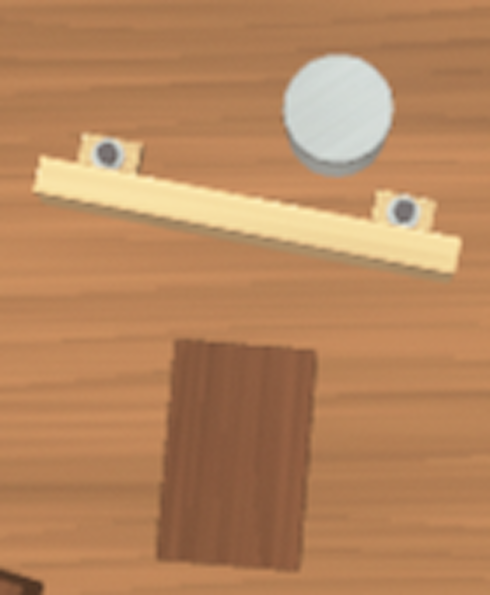

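```bash
cat >> h.py <<'E'
from scipy.optimize import least_squares
def fit(c,loc,pix,p0):
    loc=np.array(loc,float);pix=np.array(pix,float)
    def W(p):
        m=np.array([[np.cos(p[2]),-np.sin(p[2])],[np.sin(p[2]),np.cos(p[2])]]);return np.c_[loc[:,:2]@m.T+p[:2],loc[:,2]]
    r=least_squares(lambda p:(proj(c,W(p))-pix).ravel(),p0);return r.x,np.abs(r.fun).max()
BT=[(.045,.07,.06),(-.045,.07,.06),(-.045,-.07,.06),(.045,-.07,.06)]
E
python3 - <<'E'
from h import *
c=camera("top")
z=lambda u,v:(200+u/3.5,90+v/3.5)
# block y axis ~ +x world => yaw -94deg ; block +x -> -y
pb,e=fit(c,BT,[z(316,350),z(175,340),z(157,560),z(300,571)],[.557,.059,-1.6]);print("block",pb,np.degrees(pb[2]),e)
FT=[(0,.14,.04),(0,-.14,.04),(.024,.14,.04),(.024,-.14,.04)]
pf,e=fit(c,FT,[z(34,192),z(452,273),z(40,156),z(461,237)],[.70,.05,-.19]);print("fence",pf,np.degrees(pf[2]),e)
for n,uv,h in [("big",(211,258),.08),("big",(182,338),.08),("big",(158,243),.08),("sander",(170,188),.042),("sander",(157,206),.042),("malletL",(353,187),.056),("malletLn",(355,215),.056),("small",(243,297),.04),("small",(289,297),.04)]: print(n,at(c,uv,h).round(3))
zoom(c,120,170,200,170,3.5,"pics/z1.png")
s=camera("side")
def box(p,hx,hy,h):
    m=np.array([[np.cos(p[2]),-np.sin(p[2])],[np.sin(p[2]),np.cos(p[2])]]);return np.array([[*(m@[a*hx,b*hy]+p[:2]),h] for a,b in((1,1),(-1,1),(-1,-1),(1,-1))])
im=s["color"][:,:,::-1].copy()
for P in (box(pb,.045,.07,.06),box(pb,.045,.07,0)): cv2.polylines(im,[proj(s,P).round().astype(int)],True,(0,255,0),1)
m=pf.copy();m[:2]+=.012*np.array([np.cos(pf[2]),np.sin(pf[2])])
cv2.polylines(im,[proj(s,box(m,.012,.14,.04)).round().astype(int)],True,(255,0,0),1)
cv2.imwrite("pics/z2.png",cv2.resize(im[110:290,90:430],None,fx=2.3,fy=2.3))
print(pb-pf)
E
```

```text
block [ 0.55562071  0.06048531 -1.65647098] -94.9087958737261 0.20945168572370676
fence [ 0.7013473   0.05690804 -0.20873291] -11.95951499595581 0.7243369200016332
big [0.474 0.182 0.08 ]
big [0.306 0.244 0.08 ]
big [0.507 0.297 0.08 ]
sander [0.632 0.282 0.042]
sander [0.591 0.311 0.042]
malletL [ 0.626 -0.129  0.056]
malletLn [ 0.564 -0.132  0.056]
small [0.386 0.118 0.04 ]
small [0.385 0.016 0.04 ]
[-0.14572659  0.00357727 -1.44773806]
```

View pics/z2.png

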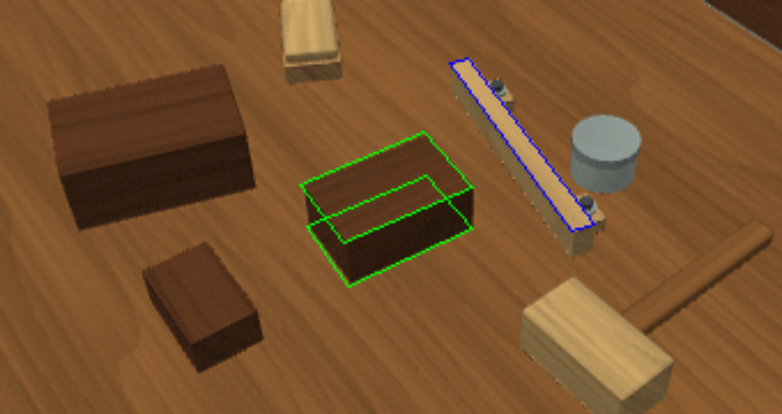

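View pics/z1.png

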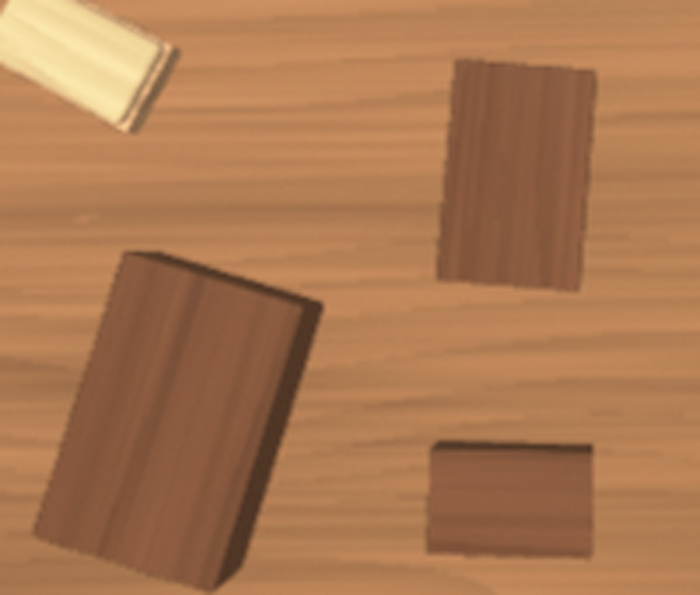

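The green and blue model outlines sit on the block and fence in the side view as well, so both poses hold. Block yaw is -94.9°, fence yaw -12.0°. The block is at about (-143, -27) mm in the fence frame and needs roughly +83° of turn. I'll check the big block's height for gripper clearance next.

Run:
```python
from h import *
c=camera("top");s=camera("side")
# big block near-right top corner: top px zoom z1 (302,300)->; lower (322,302)
z=lambda u,v:(120+u/3.5,170+v/3.5)
print("base corner",at(c,z(322,302),0))
k=lambda u,v:(90+u/2.3,110+v/2.3)
# same corner in side: right end corner at (240,130)top,(255,188)bottom
print(at(s,k(254,187),0))
P=at(s,k(254,187),0)
for h in(.06,.07,.08,.09,.1): print(h,proj(s,[P[0],P[1],h])[0],k(240,133),at(c,z(302,303),h).round(3),)
```

```text
base corner [0.47602237 0.19384014 0.        ]
[0.47645424 0.19168259 0.        ]
0.06 [197.04059543 172.88768653] (194.34782608695653, 167.82608695652175) [0.477 0.196 0.06 ]
0.07 [196.44914929 169.67853428] (194.34782608695653, 167.82608695652175) [0.477 0.194 0.07 ]
0.08 [195.8499613  166.42737528] (194.34782608695653, 167.82608695652175) [0.477 0.192 0.08 ]
0.09 [195.24287847 163.13337929] (194.34782608695653, 167.82608695652175) [0.477 0.19  0.09 ]
0.1 [194.62774372 159.7956941 ] (194.34782608695653, 167.82608695652175) [0.477 0.188 0.1  ]
```

Call:
{"op": "move_arm", "data": {
  "series": [
    {"roll": -7},
    {"roll": -13},
    {"roll": -13}
  ],
  "claw": 1
}}

```text
schema error: expected keys dx, dy, dz, roll
```

Call:
{"op": "move_arm", "data": {
  "series": [
    {"dx": 0,"dy": 0,"dz": 0,"roll": -6.5},
    {"dx": 0,"dy": 0,"dz": 0,"roll": -13},
    {"dx": 0,"dy": 0,"dz": 0,"roll": -13}
  ],
  "claw": 1
}}

```text
t: 0.6
tool_pos: [0.275, 0.5889, 0.2225]
ee_rot: [0.103, 0.995, -0.0, -0.0]
contact_force: [1.0, 0.2, -0.0]
gripper_width: 0.0746
```

```bash
cat >> h.py <<'E'
PF=np.array([.70135,.05691,-.20873])
def w2f(p):
    c,s=np.cos(PF[2]),np.sin(PF[2]);d=np.array(p[:2])-PF[:2];return np.array([c*d[0]+s*d[1],-s*d[0]+c*d[1]])
def f2w(p):
    c,s=np.cos(PF[2]),np.sin(PF[2]);return PF[:2]+np.array([c*p[0]-s*p[1],s*p[0]+c*p[1]])
def tool():
    s=read_state();M=R.from_quat(s["ee_rot"]).as_matrix()
    ty=np.degrees(np.arctan2(M[1,1],M[0,1])-PF[2])-90
    print("t",round(s["t"],2),"F mm",(w2f(s["tool_pos"])*1000).round(1),"z",round(s["tool_pos"][2]*1000,1),"tool-yaw in F",round(ty,2),"f",s["contact_force"].round(1),"w",s["gripper_width"].round(4)); return s
E
python3 -c "
from h import *
tool()"
```

```text
Traceback (most recent call last):
  File "h.py", line 27, in tool
    print("t",round(s["t"],2),"F mm",(w2f(s["tool_pos"])*1000).round(1),"z",round(s["tool_pos"][2]*1000,1),"tool-yaw in F",round(ty,2),"f",s["contact_force"].round(1),"w",s["gripper_width"].round(4)); return s
                                                                                                                                                                           ^^^^^^^^^^^^^^^^^^^^^^^^
AttributeError: 'float' object has no attribute 'round'
```

```bash
sed -i 's/s\["gripper_width"\].round(4)/round(s["gripper_width"],4)/' h.py
python3 -c "
from h import *
tool()"
```

```text
t 0.6 F mm [-527.4  432.1] z 222.5 tool-yaw in F 0.1 f [ 1.   0.2 -0. ] w 0.0746
```

Call:
{"op": "move_arm", "data": {
  "series": [
    {"dx": -321,"dy": -380,"dz": 0,"roll": 0},
    {"dx": -321,"dy": -380,"dz": 0,"roll": 0},
    {"dx": -321,"dy": -380,"dz": 0,"roll": 0},
    {"dx": -321,"dy": -380,"dz": 0,"roll": 0},
    {"dx": -321,"dy": -380,"dz": 0,"roll": 0},
    {"dx": -321,"dy": -380,"dz": 0,"roll": 0},
    {"dx": -321,"dy": -380,"dz": 0,"roll": 0},
    {"dx": -321,"dy": -380,"dz": 0,"roll": 0},
    {"dx": -321,"dy": -380,"dz": 0,"roll": 0},
    {"dx": -321,"dy": -380,"dz": 0,"roll": 0},
    {"dx": -321,"dy": -380,"dz": 0,"roll": 0},
    {"dx": -321,"dy": -380,"dz": 0,"roll": 0}
  ]
}}

```text
t: 1.6
tool_pos: [0.5106, 0.148, 0.223]
ee_rot: [0.107, 0.994, 0.0, 0.0]
contact_force: [0.8, 0.1, 0.1]
gripper_width: 0.0018
```

```bash
python3 -c "
from h import *
tool()"
```

```text
t 1.6 F mm [-205.5   49.6] z 223.0 tool-yaw in F -0.32 f [0.8 0.1 0.1] w 0.0018
```

Call:
{"op": "move_arm", "data": {
  "series": [
    {"dx": 0,"dy": 0,"dz": 40,"roll": 0},
    {"dx": 0,"dy": 0,"dz": 80,"roll": 0},
    {"dx": 0,"dy": 0,"dz": 120,"roll": 0},
    {"dx": 0,"dy": 0,"dz": 155,"roll": 0},
    {"dx": 0,"dy": 0,"dz": 180,"roll": 0},
    {"dx": 0,"dy": 0,"dz": 193,"roll": 0},
    {"dx": 0,"dy": 0,"dz": 193,"roll": 0}
  ]
}}

```text
t: 2.18
tool_pos: [0.507, 0.1494, 0.0261]
ee_rot: [0.106, 0.994, -0.002, -0.003]
contact_force: [-1.1, -0.7, 0.2]
gripper_width: 0.0004
```

```bash
python3 -c "
from h import *
tool()
c=camera('top');zoom(c,150,110,200,170,3.5,'pics/a1.png')
c=camera('side');zoom(c,150,90,250,190,3,'pics/a1s.png')"
```

```text
t 2.18 F mm [-209.3   50.2] z 26.1 tool-yaw in F -0.24 f [-1.1 -0.7  0.2] w 0.0004
```

View pics/a1.png

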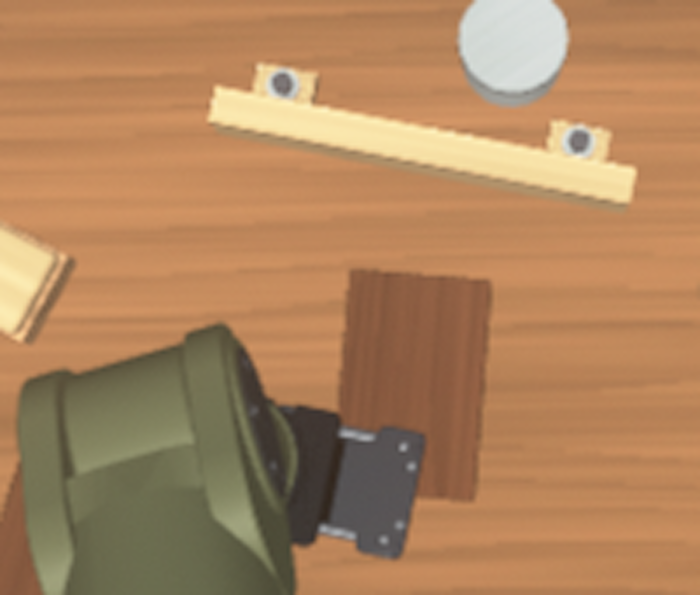

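View pics/a1s.png

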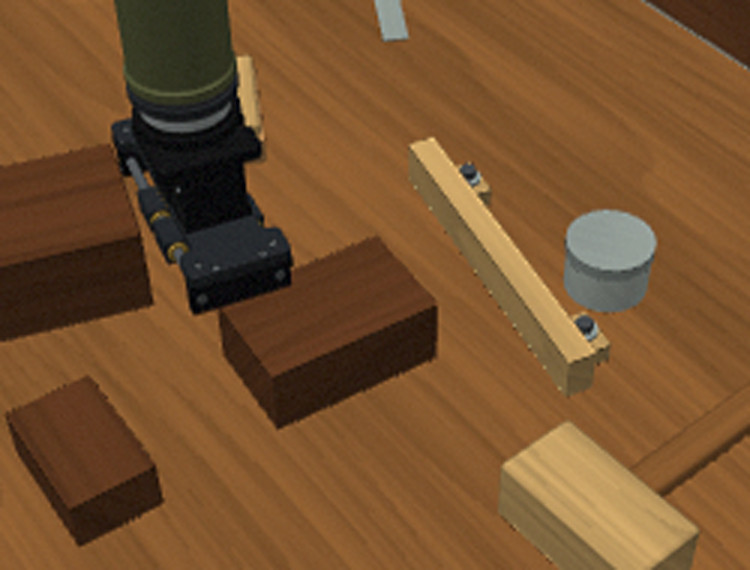

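The tool is down beside the near left corner with everything else clear: fingers at about (380,490) in the zoomed top view. Now push the corner towards -y.

Call:
{"op": "move_arm", "data": {
  "series": [
    {"dx": 1,"dy": -12,"dz": 0,"roll": 0},
    {"dx": 2,"dy": -20,"dz": 0,"roll": 0},
    {"dx": 3,"dy": -26,"dz": 0,"roll": 0},
    {"dx": 4,"dy": -32,"dz": 0,"roll": 0},
    {"dx": 4,"dy": -38,"dz": 0,"roll": 0},
    {"dx": 4,"dy": -44,"dz": 0,"roll": 0},
    {"dx": 4,"dy": -50,"dz": 0,"roll": 0},
    {"dx": 4,"dy": -56,"dz": 0,"roll": 0},
    {"dx": 4,"dy": -62,"dz": 0,"roll": 0},
    {"dx": 4,"dy": -68,"dz": 0,"roll": 0},
    {"dx": 4,"dy": -74,"dz": 0,"roll": 0},
    {"dx": 4,"dy": -80,"dz": 0,"roll": 0}
  ]
}}

```text
t: 3.28
tool_pos: [0.4895, 0.0728, 0.0299]
ee_rot: [0.105, 0.995, 0.0, 0.0]
contact_force: [-0.8, 4.0, 3.9]
gripper_width: 0.0005
```

```bash
python3 -c "
from h import *
tool()
c=camera('top');zoom(c,150,110,200,170,3.5,'pics/a2.png')
c=camera('side');zoom(c,150,90,250,190,3,'pics/a2s.png')"
```

```text
t 3.28 F mm [-210.5  -28.4] z 29.9 tool-yaw in F -0.05 f [-0.8  4.   3.9] w 0.0005
```

View pics/a2.png

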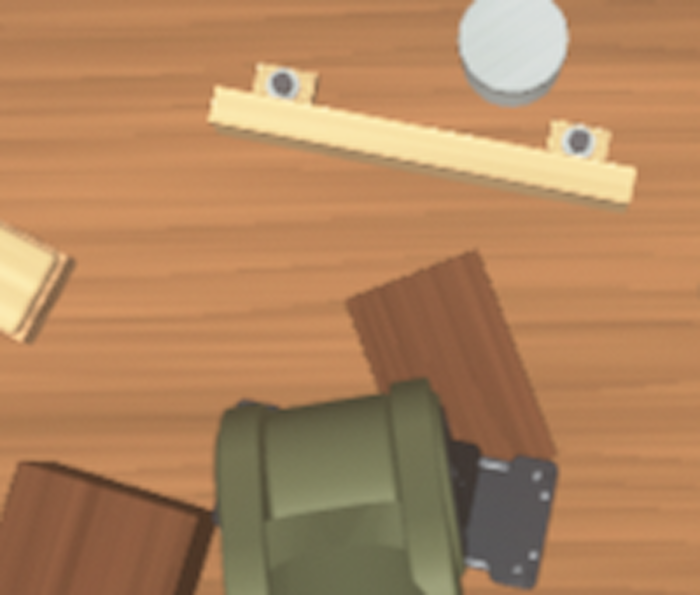

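View pics/a2s.png

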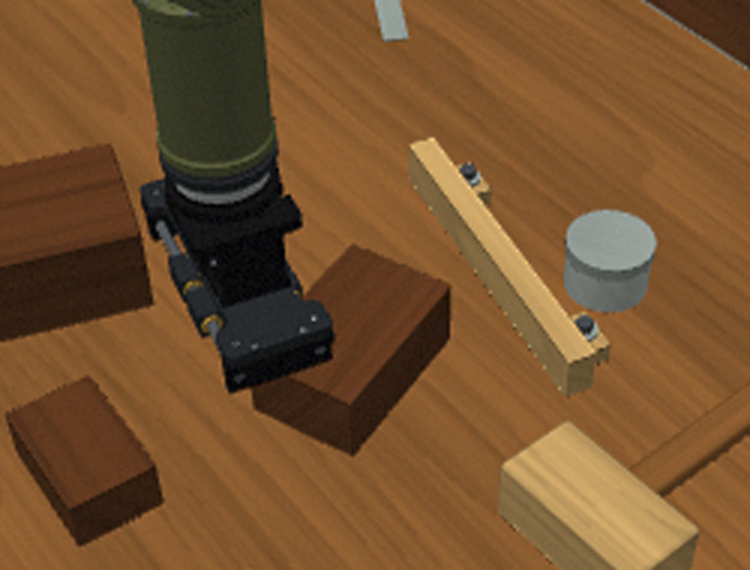

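The block has turned about 24°. In the zoomed top view its far corners are at (347,300) and (477,251), and the right side runs to (555,455).

```bash
cat >> h.py <<'E'
def blk(loc,pix,u0,v0,f,p0,cam="top"):
    c=camera(cam);p,e=fit(c,loc,[(u0+u/f,v0+v/f) for u,v in pix],p0)
    print("block W",p.round(4),"F mm",(w2f(p)*1000).round(1),"long axis in F deg",round((np.degrees(p[2]-PF[2])+90)%180,1),"err px",round(e,2));return p
E
python3 -c "
from h import *
blk(BT[:2],[(477,251),(347,300)],150,110,3.5,[.55,.05,-1.2])
c=[(BT[0][0],BT[0][1],.06),(.045,-.07,.06),(-.045,.07,.06),(.045,-.07,0)]
blk(c,[(449,289),(350,405),(351,246),(352,454)],150,90,3,[.55,.05,-1.2],'side')"
```

```text
block W [ 0.5589  0.0359 -1.2213] F mm [-135.   -50.1] long axis in F deg 32.0 err px 0.47
block W [ 0.5604  0.0323 -1.195 ] F mm [-132.8  -53.3] long axis in F deg 33.5 err px 1.93
```

Call:
{"op": "move_arm", "data": {
  "series": [
    {"dx": 2,"dy": 8,"dz": 0,"roll": 0},
    {"dx": 2,"dy": 12,"dz": -30,"roll": 0},
    {"dx": 2,"dy": 12,"dz": -65,"roll": 0},
    {"dx": -30,"dy": 0,"dz": -70,"roll": 0},
    {"dx": -70,"dy": -15,"dz": -70,"roll": 0},
    {"dx": -110,"dy": -30,"dz": -70,"roll": 0},
    {"dx": -145,"dy": -50,"dz": -70,"roll": 0},
    {"dx": -165,"dy": -64,"dz": -70,"roll": 0},
    {"dx": -165,"dy": -64,"dz": -70,"roll": 0}
  ]
}}

```text
t: 4.23
tool_pos: [0.6398, -0.0306, 0.0986]
ee_rot: [0.108, 0.994, -0.003, 0.001]
contact_force: [-0.8, -0.3, 0.2]
gripper_width: 0.0005
```

```bash
python3 -c "
from h import *
tool()
c=camera('top');zoom(c,150,110,200,170,3.5,'pics/a3.png')
c=camera('side');zoom(c,150,90,250,190,3,'pics/a3s.png')"
```

```text
t 4.23 F mm [-42.1 -98.4] z 98.6 tool-yaw in F -0.44 f [-0.8 -0.3  0.2] w 0.0005
```

View pics/a3.png

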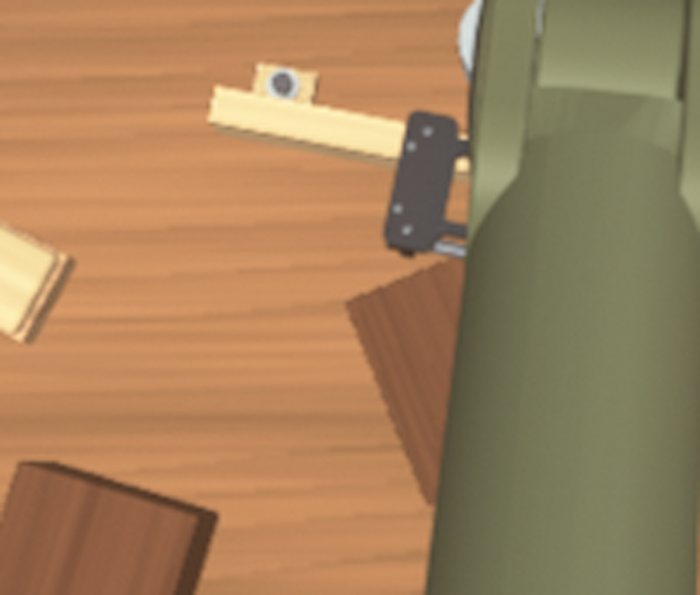

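View pics/a3s.png

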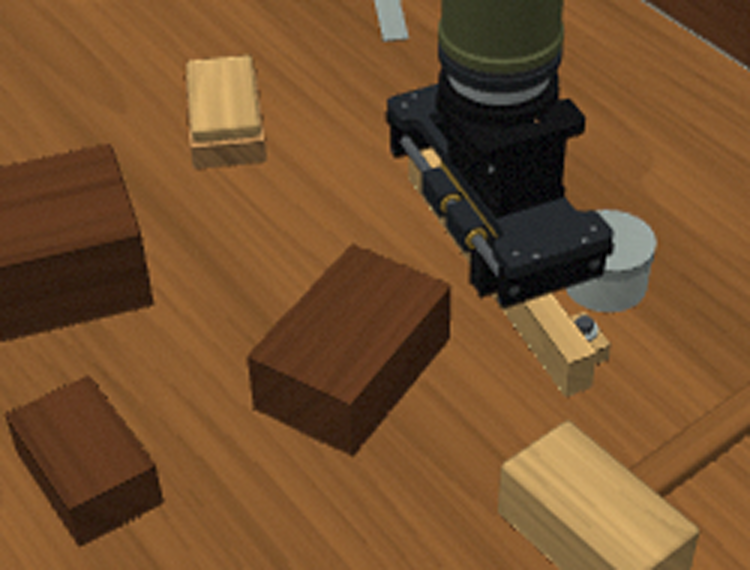

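The side view now shows the whole block. Top corners are at (449,289), (350,405), (249,361) and (351,246), and bottom corners at (352,454) and (252,410).

```bash
cat >> h.py <<'E'
# order: far-right, far-left, near-left, near-right top ; near-left,near-right bottom (block turned about -70..)
BS=BT+[(-.045,-.07,0),(.045,-.07,0)]
E
python3 -c "
from h import *
blk(BS,[(449,289),(351,246),(249,361),(350,405),(252,410),(352,454)],150,90,3,[.55,.05,-1.2],'side')"
```

```text
block W [ 0.5606  0.0314 -1.188 ] F mm [-132.4  -54.1] long axis in F deg 33.9 err px 2.15
```

Call:
{"op": "move_arm", "data": {
  "series": [
    {"dx": 0,"dy": 0,"dz": 35,"roll": 0},
    {"dx": 0,"dy": 0,"dz": 60,"roll": 0},
    {"dx": 0,"dy": 0,"dz": 72,"roll": 0},
    {"dx": 0,"dy": 0,"dz": 72,"roll": 0},
    {"dx": 9,"dy": 20,"dz": 72,"roll": 0}
  ]
}}

```text
t: 4.8
tool_pos: [0.6324, -0.0073, 0.0277]
ee_rot: [0.107, 0.994, -0.002, 0.0]
contact_force: [1.0, -1.8, 1.8]
gripper_width: 0.0005
```

```bash
python3 -c "
from h import *
tool()"
```

```text
t 4.8 F mm [-54.2 -77.1] z 27.7 tool-yaw in F -0.36 f [ 1.  -1.8  1.8] w 0.0005
```

Call:
{"op": "move_arm", "data": {
  "series": [
    {"dx": 1,"dy": 6,"dz": 0,"roll": 0},
    {"dx": 2,"dy": 12,"dz": 0,"roll": 0},
    {"dx": 3,"dy": 18,"dz": 0,"roll": 0},
    {"dx": 4,"dy": 24,"dz": 0,"roll": 0},
    {"dx": 5,"dy": 30,"dz": 0,"roll": 0},
    {"dx": 7,"dy": 36,"dz": 0,"roll": 0},
    {"dx": 9,"dy": 42,"dz": 0,"roll": 0},
    {"dx": 12,"dy": 48,"dz": 0,"roll": 0},
    {"dx": 15,"dy": 54,"dz": 0,"roll": 0},
    {"dx": 18,"dy": 60,"dz": 0,"roll": 0}
  ]
}}

```text
t: 5.63
tool_pos: [0.6276, 0.0606, 0.0278]
ee_rot: [0.105, 0.994, 0.0, 0.0]
contact_force: [1.9, -1.7, 1.1]
gripper_width: -0.0
```

```bash
python3 -c "
from h import *
tool()
c=camera('side');zoom(c,150,90,250,190,3,'pics/a4s.png')"
```

```text
t 5.63 F mm [-72.9 -11.7] z 27.8 tool-yaw in F -0.07 f [ 1.9 -1.7  1.1] w -0.0
```

View pics/a4s.png

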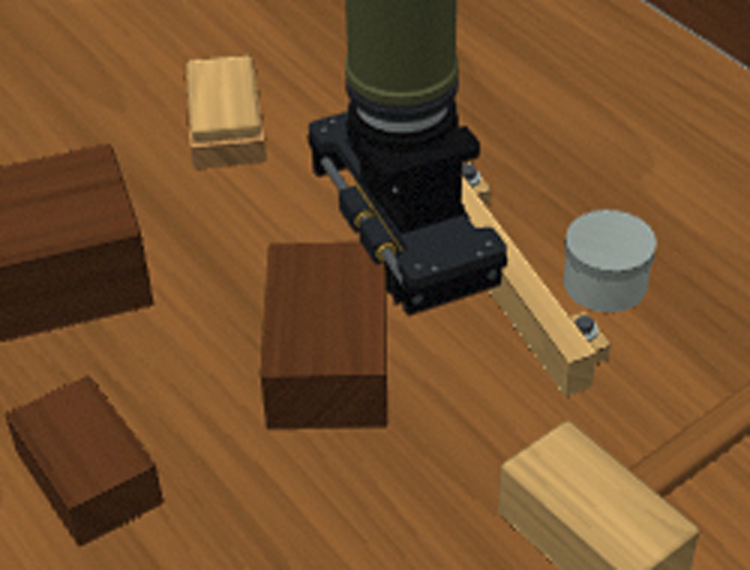

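The block has turned further. Its top corners are at (269,243), (262,377), (386,375) and roughly (387,243), with bottom corners at (267,428) and (386,428).

```bash
python3 -c "
from h import *
B=[BS[i] for i in(1,2,3,4,5)]
blk(B,[(269,243),(262,377),(386,375),(267,428),(386,428)],150,90,3,[.55,.05,-.8],'side')"
```

```text
block W [ 0.555   0.0556 -0.6261] F mm [-142.9  -31.6] long axis in F deg 66.1 err px 0.84
```

The block is at 66°, centred at (-143, -32) mm in the fence frame. The next push goes from the robot side on its near end. I'll use half-open fingers so the second finger stops the turn when the side is square.

Call:
{"op": "move_arm", "data": {
  "series": [
    {"dx": -10,"dy": -8,"dz": 0,"roll": 0},
    {"dx": -12,"dy": -10,"dz": -35,"roll": 0},
    {"dx": -12,"dy": -10,"dz": -70,"roll": 0},
    {"dx": 20,"dy": -12,"dz": -73,"roll": 0},
    {"dx": 60,"dy": -14,"dz": -73,"roll": 0},
    {"dx": 100,"dy": -15,"dz": -73,"roll": 0},
    {"dx": 138,"dy": -16,"dz": -73,"roll": 0},
    {"dx": 162,"dy": -16,"dz": -73,"roll": 0},
    {"dx": 165,"dy": -16,"dz": -73,"roll": 0},
    {"dx": 165,"dy": -16,"dz": -73,"roll": 0}
  ]
}}

```text
t: 6.57
tool_pos: [0.4616, 0.0788, 0.1004]
ee_rot: [0.104, 0.995, 0.0, -0.001]
contact_force: [1.7, -0.2, 0.3]
gripper_width: 0.0003
```

Call:
{"op": "move_arm", "data": {
  "series": [
    {"dx": 0,"dy": 0,"dz": 0,"roll": 0},
    {"dx": 0,"dy": 0,"dz": 0,"roll": 0}
  ],
  "claw": -0.5
}}

```text
t: 6.73
tool_pos: [0.4642, 0.0781, 0.1008]
ee_rot: [0.105, 0.994, -0.0, 0.0]
contact_force: [0.1, 0.1, -0.3]
gripper_width: 0.0072
```

```bash
python3 -c "
from h import *
tool()
c=camera('side');zoom(c,150,90,250,190,3,'pics/a5s.png')
c=camera('top');zoom(c,150,110,200,170,3.5,'pics/a5.png')"
```

```text
t 6.73 F mm [-236.4  -28.4] z 100.8 tool-yaw in F -0.14 f [ 0.1  0.1 -0.3] w 0.0072
```

View pics/a5.png

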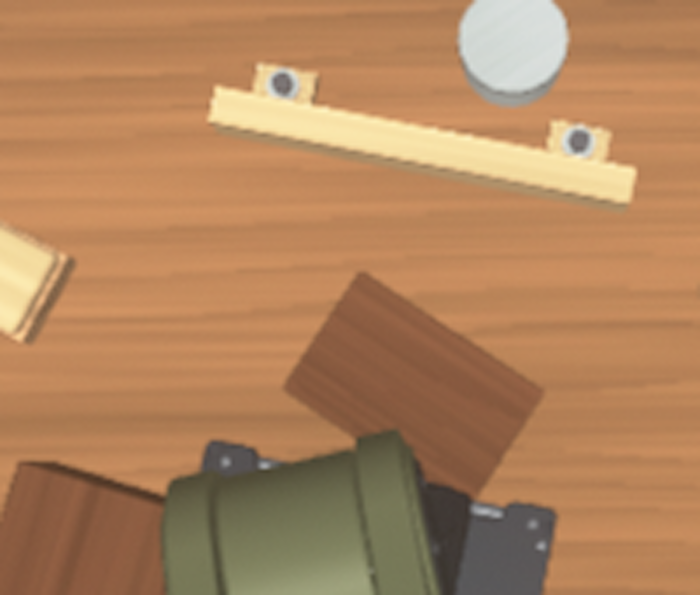

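View pics/a5s.png

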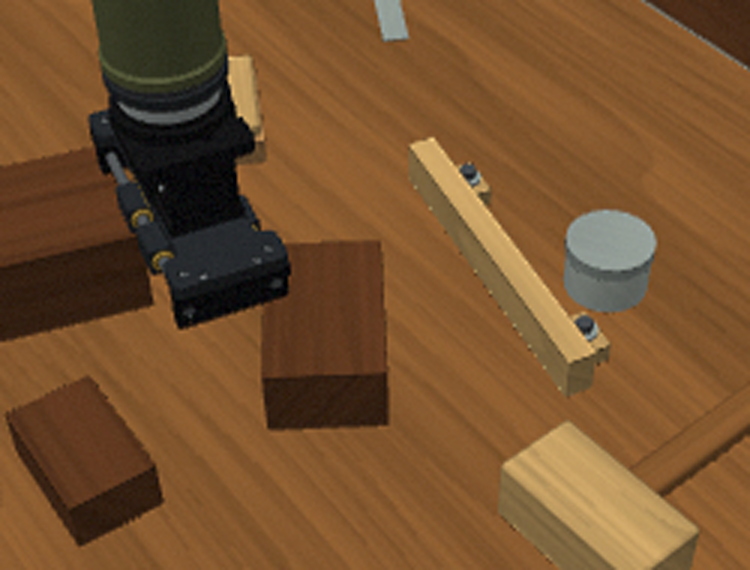

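In the top view the block's corners are at (363,272), (285,388) and (543,392). Fit again, and let the fingers open.

Call:
{"op": "move_arm", "data": {
  "series": [
    {"dx": 0,"dy": 0,"dz": 0,"roll": 0},
    {"dx": 0,"dy": 0,"dz": 0,"roll": 0},
    {"dx": 0,"dy": 0,"dz": 0,"roll": 0},
    {"dx": 0,"dy": 0,"dz": 0,"roll": 0},
    {"dx": 0,"dy": 0,"dz": 0,"roll": 0},
    {"dx": 0,"dy": 0,"dz": 0,"roll": 0},
    {"dx": 0,"dy": 0,"dz": 0,"roll": 0}
  ]
}}

```text
t: 7.42
tool_pos: [0.4628, 0.0787, 0.1006]
ee_rot: [0.105, 0.995, 0.0, 0.0]
contact_force: [0.1, 0.1, -0.3]
gripper_width: 0.0596
```

```bash
python3 -c "
from h import *
tool()
blk([BT[0],BT[1],BT[3]],[(363,272),(285,388),(543,392)],150,110,3.5,[.55,.05,-.6])"
```

```text
t 7.42 F mm [-237.9  -28.1] z 100.6 tool-yaw in F -0.06 f [ 0.1  0.1 -0.3] w 0.0596
block W [ 0.5517  0.0591 -0.5998] F mm [-146.8  -28.9] long axis in F deg 67.6 err px 1.09
```

Call:
{"op": "move_arm", "data": {
  "series": [
    {"dx": 0,"dy": 0,"dz": 35,"roll": 0},
    {"dx": 0,"dy": 0,"dz": 62,"roll": 0},
    {"dx": 0,"dy": 0,"dz": 74,"roll": 0},
    {"dx": 0,"dy": -2,"dz": 74,"roll": 0},
    {"dx": -6,"dy": -2,"dz": 74,"roll": 0},
    {"dx": -12,"dy": -2,"dz": 74,"roll": 0},
    {"dx": -18,"dy": -2,"dz": 74,"roll": 0},
    {"dx": -24,"dy": -2,"dz": 74,"roll": 0},
    {"dx": -30,"dy": -2,"dz": 74,"roll": 0},
    {"dx": -36,"dy": -2,"dz": 74,"roll": 0},
    {"dx": -42,"dy": -2,"dz": 74,"roll": 0},
    {"dx": -48,"dy": -2,"dz": 74,"roll": 0}
  ]
}}

```text
t: 8.47
tool_pos: [0.5097, 0.0663, 0.0265]
ee_rot: [0.105, 0.994, -0.0, -0.0]
contact_force: [-2.8, -0.1, 0.3]
gripper_width: 0.065
```

```bash
python3 -c "
from h import *
tool()
c=camera('side');zoom(c,150,90,250,190,3,'pics/a6s.png')
c=camera('top');zoom(c,150,110,200,170,3.5,'pics/a6.png')"
```

```text
t 8.47 F mm [-189.4  -30.5] z 26.5 tool-yaw in F -0.08 f [-2.8 -0.1  0.3] w 0.065
```

View pics/a6.png

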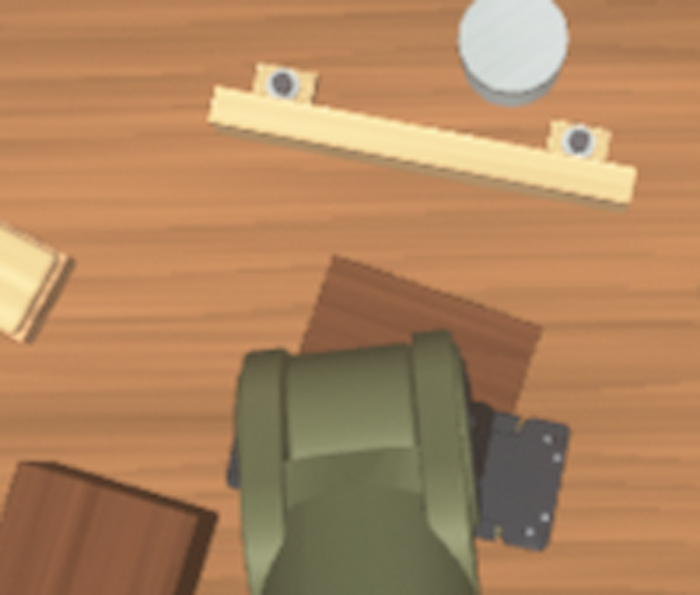

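View pics/a6s.png

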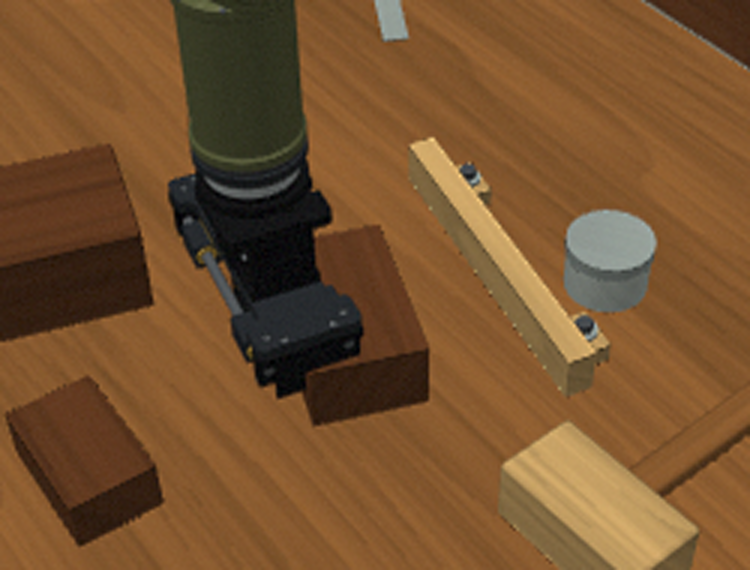

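The fence-side corners are at (333,257) and (541,328), so about 8° is left.

```bash
python3 -c "
from h import *
blk([BT[0],BT[3]],[(333,257),(541,328)],150,110,3.5,[.57,.05,-.3])"
```

```text
block W [ 0.5714  0.0595 -0.3438] F mm [-127.7  -24.3] long axis in F deg 82.3 err px 0.22
```

Call:
{"op": "move_arm", "data": {
  "series": [
    {"dx": -5,"dy": 0,"dz": 0,"roll": 0},
    {"dx": -10,"dy": 0,"dz": 0,"roll": 0},
    {"dx": -14,"dy": 0,"dz": 0,"roll": 0},
    {"dx": -18,"dy": 0,"dz": 0,"roll": 0},
    {"dx": -18,"dy": 0,"dz": 0,"roll": 0},
    {"dx": -18,"dy": 0,"dz": 0,"roll": 0}
  ]
}}

```text
t: 9.12
tool_pos: [0.5282, 0.0631, 0.0269]
ee_rot: [0.105, 0.995, 0.0, 0.001]
contact_force: [0.6, -0.6, -0.2]
gripper_width: 0.0651
```

```bash
python3 -c "
from h import *
tool()
c=camera('top');zoom(c,150,110,200,170,3.5,'pics/a7.png')"
```

```text
t 9.12 F mm [-170.7  -29.9] z 26.9 tool-yaw in F -0.06 f [ 0.6 -0.6 -0.2] w 0.0651
```

View pics/a7.png

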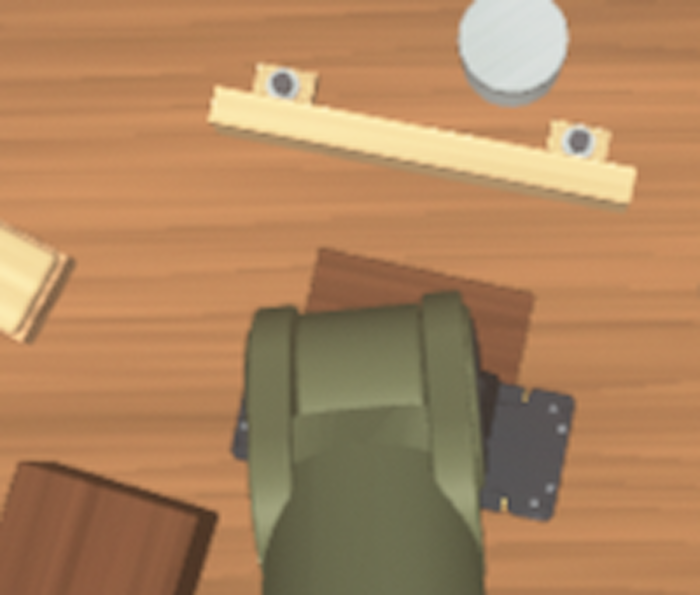

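The fence-side corners are now at (318,248) and (534,293), a slope of 11.8°. That matches the fence.

```bash
python3 -c "
from h import *
blk([BT[0],BT[3]],[(318,248),(534,293)],150,110,3.5,[.57,.05,-.2])"
```

```text
block W [ 0.5839  0.061  -0.2203] F mm [-115.8  -20.3] long axis in F deg 89.3 err px 0.08
```

Squared with 70 mm to spare. Now push straight to the fence and approach it slowly.

Call:
{"op": "move_arm", "data": {
  "series": [
    {"dx": -3,"dy": 0,"dz": 0,"roll": 0},
    {"dx": -8,"dy": 0,"dz": 0,"roll": 0},
    {"dx": -14,"dy": 0,"dz": 0,"roll": 0},
    {"dx": -20,"dy": 0,"dz": 0,"roll": 0},
    {"dx": -26,"dy": 0,"dz": 0,"roll": 0},
    {"dx": -32,"dy": 0,"dz": 0,"roll": 0},
    {"dx": -38,"dy": 0,"dz": 0,"roll": 0},
    {"dx": -44,"dy": 0,"dz": 0,"roll": 0},
    {"dx": -49,"dy": 0,"dz": 0,"roll": 0},
    {"dx": -54,"dy": 0,"dz": 0,"roll": 0},
    {"dx": -58,"dy": 0,"dz": 0,"roll": 0},
    {"dx": -58,"dy": 0,"dz": 0,"roll": 0}
  ]
}}

```text
t: 10.22
tool_pos: [0.5845, 0.051, 0.0265]
ee_rot: [0.105, 0.995, 0.0, 0.0]
contact_force: [-0.9, 0.8, 0.3]
gripper_width: 0.0651
```

```bash
python3 -c "
from h import *
tool()
c=camera('top');zoom(c,150,110,200,170,3.5,'pics/a8.png')"
```

```text
t 10.22 F mm [-113.1  -30. ] z 26.5 tool-yaw in F -0.05 f [-0.9  0.8  0.3] w 0.0651
```

View pics/a8.png

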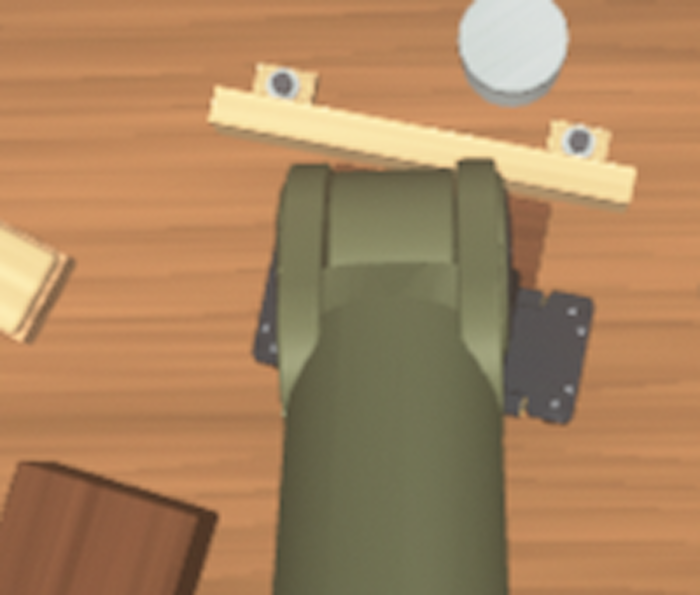

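The block is just short of the fence; its right fence-side corner is at (550,203). I'll creep on in small steps and watch the force.

Call:
{"op": "move_arm", "data": {
  "series": [
    {"dx": -2,"dy": 0,"dz": 0,"roll": 0},
    {"dx": -4,"dy": 0,"dz": 0,"roll": 0},
    {"dx": -6,"dy": 0,"dz": 0,"roll": 0},
    {"dx": -8,"dy": 0,"dz": 0,"roll": 0},
    {"dx": -10,"dy": 0,"dz": 0,"roll": 0},
    {"dx": -11,"dy": 0,"dz": 0,"roll": 0},
    {"dx": -11,"dy": 0,"dz": 0,"roll": 0}
  ]
}}

```text
t: 10.85
tool_pos: [0.5947, 0.0485, 0.0265]
ee_rot: [0.105, 0.994, -0.0, 0.0]
contact_force: [-3.3, 1.0, 1.2]
gripper_width: 0.0653
```

Call:
{"op": "move_arm", "data": {
  "series": [
    {"dx": -1,"dy": 0,"dz": 0,"roll": 0},
    {"dx": -2,"dy": 0,"dz": 0,"roll": 0},
    {"dx": -2,"dy": 0,"dz": 0,"roll": 0}
  ]
}}

```text
t: 11.1
tool_pos: [0.5966, 0.0481, 0.0265]
ee_rot: [0.105, 0.994, -0.0, 0.0]
contact_force: [-2.8, 1.4, 1.4]
gripper_width: 0.0653
```

```bash
python3 -c "
from h import *
tool()"
```

```text
t 11.1 F mm [-100.6  -30.4] z 26.5 tool-yaw in F -0.07 f [-2.8  1.4  1.4] w 0.0653
```

Call:
{"op": "move_arm", "data": {
  "series": [
    {"dx": -1,"dy": 0,"dz": 0,"roll": 0},
    {"dx": -2,"dy": 0,"dz": 0,"roll": 0},
    {"dx": -2,"dy": 0,"dz": 0,"roll": 0}
  ]
}}

```text
t: 11.35
tool_pos: [0.5979, 0.0478, 0.0265]
ee_rot: [0.105, 0.994, 0.0, -0.001]
contact_force: [-5.3, 0.7, 2.0]
gripper_width: 0.0649
```

Call:
{"op": "move_arm", "data": {
  "series": [
    {"dx": -1,"dy": 0,"dz": 0,"roll": 0},
    {"dx": -2,"dy": 0,"dz": 0,"roll": 0},
    {"dx": -2,"dy": 0,"dz": 0,"roll": 0}
  ]
}}

```text
t: 11.6
tool_pos: [0.5978, 0.0478, 0.0265]
ee_rot: [0.105, 0.994, 0.0, -0.003]
contact_force: [-11.7, 1.5, 7.7]
gripper_width: 0.0653
```

```bash
python3 -c "
from h import *
tool()"
```

```text
t 11.6 F mm [-99.4 -30.3] z 26.5 tool-yaw in F -0.07 f [-11.7   1.5   7.7] w 0.0653
```

The tool has stalled at x = -99.4 mm (about -100 expected for flush) and the force is rising, so the block is on the fence. One more light press, then back off straight and look.

Call:
{"op": "move_arm", "data": {
  "series": [
    {"dx": -1.5,"dy": 0,"dz": 0,"roll": 0},
    {"dx": -1.5,"dy": 0,"dz": 0,"roll": 0},
    {"dx": -1.5,"dy": 0,"dz": 0,"roll": 0}
  ]
}}

```text
t: 11.85
tool_pos: [0.5978, 0.0479, 0.0264]
ee_rot: [0.105, 0.994, 0.0, -0.004]
contact_force: [-15.5, 3.7, 11.1]
gripper_width: 0.0655
```

Call:
{"op": "move_arm", "data": {
  "series": [
    {"dx": 3,"dy": 0,"dz": 0,"roll": 0},
    {"dx": 10,"dy": 0,"dz": 0,"roll": 0},
    {"dx": 30,"dy": 0,"dz": 0,"roll": 0},
    {"dx": 45,"dy": 0,"dz": -30,"roll": 0},
    {"dx": 45,"dy": 30,"dz": -70,"roll": 0},
    {"dx": 50,"dy": 65,"dz": -105,"roll": 0},
    {"dx": 50,"dy": 105,"dz": -120,"roll": 0},
    {"dx": 50,"dy": 145,"dz": -120,"roll": 0},
    {"dx": 50,"dy": 185,"dz": -120,"roll": 0},
    {"dx": 50,"dy": 225,"dz": -120,"roll": 0},
    {"dx": 50,"dy": 240,"dz": -120,"roll": 0},
    {"dx": 50,"dy": 240,"dz": -120,"roll": 0}
  ]
}}

```text
t: 12.85
tool_pos: [0.6028, 0.3012, 0.1465]
ee_rot: [0.1, 0.995, 0.003, 0.001]
contact_force: [-2.0, 1.2, -0.1]
gripper_width: 0.0653
```

```bash
python3 -c "
from h import *
tool()
c=camera('side');zoom(c,150,90,250,190,3,'pics/a9s.png')
c=camera('top');zoom(c,190,100,150,120,5,'pics/a9.png')"
```

```text
t 12.85 F mm [-147.   218.6] z 146.5 tool-yaw in F 0.45 f [-2.   1.2 -0.1] w 0.0653
```

View pics/a9.png

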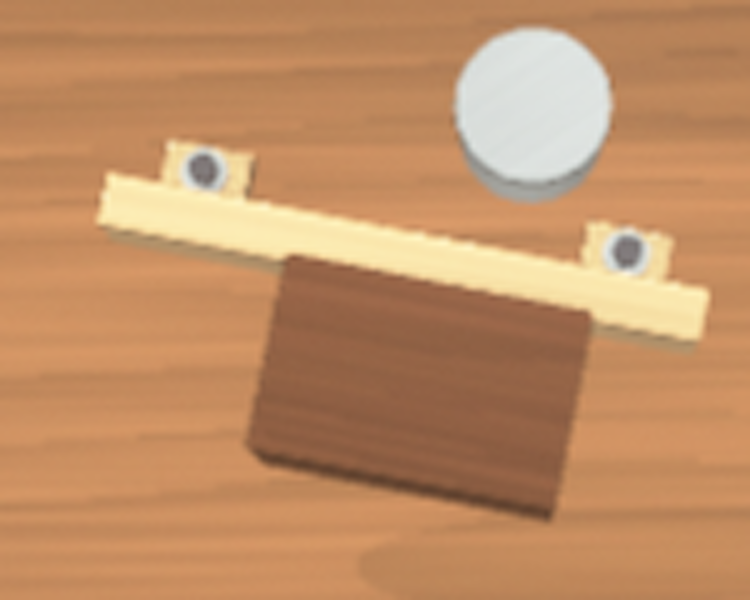

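View pics/a9s.png

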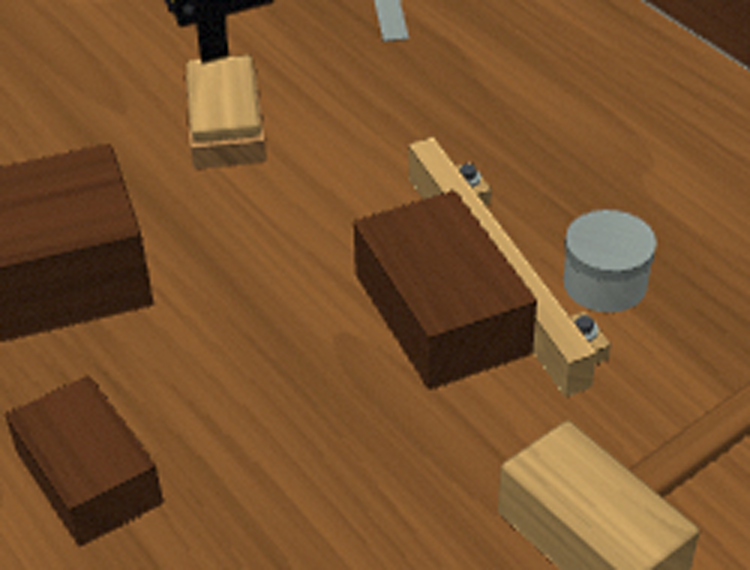

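The block lies flush. Its fence-side top edge runs (288,255) to (592,313), 10.8° in the image against 11.0° for the fence, with no gap showing in the side view. Numeric check next.

```bash
python3 -c "
from h import *
p=blk(BT,[(288,255),(250,445),(552,507),(592,313)][0:1]+[(250,445)]+[(552,507)]+[(592,313)],190,100,5,[.6,.05,-.2]) if 0 else blk([BT[0],BT[1],BT[2],BT[3]],[(288,255),(250,445),(552,507),(592,313)],190,100,5,[.65,.05,-.2])
s=camera('side')
q=blk([BT[0],BT[1],BT[2],BT[3],BS[4],BS[5]],[(454,193),(355,226),(429,336),(534,301),(432,387),(533,355)],150,90,3,[.65,.05,-.2],'side')
FT=[(0,.14,.04),(0,-.14,.04),(.024,.14,.04),(.024,-.14,.04)]
z=lambda u,v:(150+u/3,90+v/3)
print(fit(s,FT,[z(410,146),z(570,364),z(433,138),z(595,352)],[.7,.05,-.2]), fit(s,[(0,-.14,0),(.024,-.14,0)],[z(569,395),z(592,385)],[.7,.05,-.2]))
tool()"
```

```text
block W [ 0.6531  0.0456 -0.2107] F mm [-44.9 -21.1] long axis in F deg 89.9 err px 0.99
block W [ 0.654   0.0421 -0.203 ] F mm [-43.2 -24.3] long axis in F deg 90.3 err px 1.95
(array([ 0.70194644,  0.05233812, -0.21254385]), np.float64(0.7895103547728013)) (array([ 0.68919174,  0.05665259, -0.08723035]), np.float64(0.459559559859656))
t 13.1 F mm [-143.6  207.6] z 146.9 tool-yaw in F -0.24 f [-0.2 -0.6 -1. ] w 0.0655
```

Both views agree on flush: x is about -45 and -43 mm, angle error under 0.5°, y about -22 mm. The robot is clear, so I'm handing in.

```bash
python3 -c "
from workcell import *
print(close_job())"
```

```text
the job is handed in; nothing more can be done
None
```

The block lies flush against the fence, and I handed the job in at about 13 s with the robot touching nothing. The hand-in gives no verdict, so this rests on my own checks.

**What I did**
- I turned the block about 82° with three corner pushes: near end, far end, then near end again. For the third push I used half-open fingers, which squared it.
- It first faced the fence squarely about 70 mm away from it, at x = -116 mm in the fence frame and 0.7° off parallel.
- I then pushed it straight up until the tool stalled 0.6 mm past where a flush block should stop it. The wrist force there was about 20 N.

**Last checks**

| Check | Top camera | Side camera | Limit |
|---|---|---|---|
| x of block in fence frame (flush is -45) | -44.9 mm | -43.2 mm | -49 to -41 mm |
| Angle from parallel | 0.1° | 0.3° | 3° |
| y of block in fence frame | -21 mm | -24 mm | ±72 mm |

- **Camera disagreement:** the two cameras differ by 2–3 mm, which is about their calibration error.
- **Fence check that failed:** I also tried to fit the fence from two of its bottom corners in the side view. The result was unusable (yaw off by 7°), so I ignored it. The fit to its top edge agreed with the first measurement.
- **Other objects:** the tin, sanding block and mallet look unmoved in the pictures, but I did not measure them.

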